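# Unlatch and open the guard gate of a bench polishing hood

### The arm

A 6-joint arm with a two-finger parallel gripper is mounted at the origin on the work surface. World frame = base frame: x ahead of the robot, y to its left, z up, the work surface at z = 0. Lengths are in m, angles in degrees, forces in N, time in s.
With the tool pointing down it reaches from about 0.4 to 0.825 m from the base axis. Payload 7 kg.
Tool frame: the origin (TCP) lies at the very end of the fingers, on their centre line; the grasp point (between the pads) lies 19 mm behind it; y points along the fingers, x is the direction in which the jaws open and shut, and the axes are right-handed (so a half turn about y gives the same grasp; the last joint's range is limited). The gripper opens to 88 mm and grips with 3 to 60 N. Pads are 19 mm wide; open, the fingers measure 130 mm over their backs; the gripper's body (78 mm by 193 mm) begins 47 mm behind the grasp point.
Start: joints at [-59.983, 20.546, 0.682, 0, -70.136, -16.507], TCP at [0.158, -0.656, 0.227] pointing down, gripper open.
Joint ranges: [-176.03, 176.03], [-82.01, 121.73], [-58.28, 71.71], [-173.87, 95.51], [-174.79, -0.11], [-173.66, 173.66]. Speed limits (degrees/s): [136.94, 136.94, 172.46, 180, 180, 180].

### API

Orientations are given as [roll, pitch, yaw] about the fixed x, y, z axes, in that order (R = Rz(yaw) Ry(pitch) Rx(roll)).
In Python, from plant import ctrl gives the robot as it stands.
- The arm moves only by the shell command python3 -m crank 'ROWS'. ROWS is JSON, a list that holds one entry, the list of rows, each a list of 5 numbers: the closure, from -1 (fully open) to 1 (shut), then the shift along the tool's x, y, z in mm, then the turn about the tool's y in rad. In form: [[[claw, x, y, z, turn], ...]]. A call has 1 to 12 rows; each row is the pose to reach, as a shift and turn from the pose commanded when the call began, along the tool's axes at that moment; what a row does not reach only later rows make up. A row lasts 1/8 s, in which the tool goes at most 62.5 mm and 10.7 degrees, less where a joint would pass 70% of its speed; a pose out of reach is approached as far as the arm can. A call with a gripper value outside its range is refused whole. The fingers move at their own pace and stop on an object; the grip force is fixed at half the most. Time passes only in rows, so rows that repeat a pose let the fingers close. It gives the time, the measured TCP pose, the force and the opening at its end, in the units of the state.
- ctrl.get_obs(): the state, without advancing time (a new reading comes with each control period).
- ctrl.snapshot(name): name is "scene" or "side" or "wrist"; returns the picture (400x640x3 uint8, red, green, blue); there is no depth.
- ctrl.camera_model(name): a dict with "fx", "fy", "cx", "cy" (pixels), "dist_coeffs" ([k1, k2, p1, p2, k3] as OpenCV has them; the pictures are not rectified), "origin" and "orientation" of the camera in the world; the wrist camera has in their place "hand_eye" (4x4, takes a point from camera to tool coordinates, whose origin is the TCP and whose axes are the tool frame's). Camera axes: x right, y down, z forward; pixel columns grow to the right and rows downward; lengths in m; the calibration is good to about 2 mm. A picture is of the moment at which its call begins: read the wrist's pose just before it. camera_model takes no time and is no camera call.
- ctrl.close_job(): hands the job in, once; it reports no verdict.
Trained networks look in the newest picture that a camera, given by its name, has taken for a name from the list of things; names that differ only in an ending like _2 or _b are one class to them, and where a whole thing is asked for, a point or a joint stands for the part that bears it (a point fixed in the world has none). Each returns a list of dicts, best first, with "confidence" (0 to 1); they miss things now and then, are a little off and sometimes report something else, mostly with a low value. They report only what shows in the picture. A call takes as long as a camera call.
- ctrl.find_in(camera, name): "extent" ([left, top, width, height] in pixels, round what is visible of it).
The state is a dict: "clock": time; "joint_pos": joint angles; "qvel": joint speeds; "tau": joint torques, N m; "tool_pos": TCP position; "orientation": TCP orientation; "force": force on the tool from outside, world axes, zero at the start; "moment": the same for the moment, N m; "opening": finger opening in m.
Only numpy, scipy, OpenCV 4.12 (cv2) and the standard library are available. Lean on these libraries where they do the work, as an engineer would, in place of code of your own. Each camera call takes 0.05 s, during which the arm holds its last target.

### The job

Open the guard gate of the polishing hood so that its wheel can be changed: press the gate in against its sprung buffer to take the load off the latch, lift the latch bar out from under its hooked keeper, and swing the gate about square to the hood. Leave it standing open with the bar down on its rest. Use no more than a firm push on the gate (a little over 20 N at the lift handle), never force the bar against the keeper, and leave the other things on the bench where they are.

Things in the scene. Friction and masses are not known exactly. Their poses are not given: they have to be found in the camera images.
- hood: Polishing hood bolted to the bench: green steel box 240 deep (x), 320 wide (y), 225 high, motor on its +y side, felt wheel inside. Origin: centre of its underside; x to its back, y to its motor side, z up. Its front (-x) is closed by the gate: aluminium frame with clear window, 14 thick, 250 wide, from 35 to 213 above the bench, mid-plane 123 in front of the origin when shut.
- gate_hinge (a point): Point on the gate's upright hinge axis, at the height of the latch bar (190 above the bench); fixed in the hood at x -123, y +128. Its axes turn with the gate and equal the hood's when the gate is shut.
- gate_edge (a point): Point in the gate's mid-plane at its free edge, 252 from the hinge axis, 190 above the bench; moves with the gate.
- gate (a joint): Gate angle in rad. Near 0 when latched (exact value depends on how the keeper is set), slightly negative when pressed in, grows as the gate swings out towards the hood's front, clockwise from above; 1.57 is square to the hood, stop at 1.75. A stiff hinge: the gate stays where it is left.
- latch_bar (a joint): Angle of the latch bar on the gate in rad: 0 lying level on its rest, grows as its free end is lifted, stop at 0.35. The bar falls back by its own weight (0.2 to 0.4 kg). Above about 0.12 the tongue is clear over the keeper.
- lift_handle (a point): Middle of the lift handle: black round peg, 18 across, 43 long, 21 collar at its end, standing out in front of the latch bar (gate's -x), 115 from the bar's pivot, 180 from the hinge axis, 190 above the bench when down. This point is 23 in front of the bar's face, 39 in front of the gate's mid-plane. Gate's top edge is 23 above it, hood's top 35. x points along the peg to the gate.
- bar_tongue (a point): Middle of the tongue (7 thick, 12 high) at the free end of the latch bar, 208 from its pivot bolt, which is 65 from the hinge axis. The bar is flat steel 7 thick, 20 high, lying level across the front of the gate near its top and reaching past the free edge into the keeper.
- keeper: Hooked steel keeper on the hood's right (-y) front post, 28 wide. Origin: on its front plate, level with the tongue. Its lip stands in front of the tongue and bends over it by a few mm, so the bar cannot rise until the gate is pressed in. The hook is set up to 2 mm further in or out, which this pose does not show. The tongue must rise 21 to clear it. More than 15 N on the keeper bends it.
- buffer: Spring buffer with rubber tip (16 across) inside the hood, behind the gate's free edge, 236 from the hinge axis. It presses the latched gate out on the keeper with 7 to 10 N and follows it for 6 mm. Pressing the gate in takes 11 to 20 N at the lift handle, over 4 to 7 mm, until the buffer bottoms; held there at about 22 N the tongue is free of the hook. Over 18 N on the buffer (about 25 N at the handle) is too hard.
- grit_disc: Abrasive disc 100 across, 8 thick, lying in front of the hood below the gate's sweep; origin under its centre. Bystander.
- sleeve_a: Steel sleeve 38 across, 24 high, standing on the bench; origin under its centre. Bystander.
- sleeve_b: Another steel sleeve, same size. Bystander.
- compound_bar: Brown bar of polishing compound 100 by 38 by 26; origin under its centre. Bystander.
- wire_brush: Hand brush 200 long lying on the bench. Bystander.
- parts_bin: Yellow open bin 150 by 100 by 50; origin under its centre. Bystander.
- rotary_tool: Black cordless rotary hand tool, 180 long, 28 high, lying on the bench. Bystander.

How it is judged (in metres and radians):
On the way, in this order (a step that is already met when the one before it is completed fails the run):
1. the bar is lifted out of the keeper while the gate is still shut (value of joint latch_bar above 0.1 rad and value of joint gate below 0.08 rad), for 0.05 s.
2. the gate has swung clear of the keeper (value of joint gate above 0.3 rad), for 0.05 s.
At the end, for the whole second after the job is handed in: The gate stands open by at least 1.2 rad (69 degrees) and at rest, the latch bar is down on its rest (below 0.03 rad), and the robot has let go (value of joint gate above 1.2 rad and value of joint latch_bar below 0.03 rad and velocity of joint gate between -0.05 and 0.05 rad/s); the robot touches nothing.
It fails at once if the keeper is loaded with more than 15 N (bar forced against its hook) (contact force between keeper and anything else above 15 N).
It fails at once if the gate is pressed on its buffer with more than 18 N (contact force between buffer and anything else above 18 N).
It fails at once if a bystander is moved by more than 25 mm (distance of any of grit_disc, sleeve_a, sleeve_b, compound_bar, wire_brush, parts_bin, rotary_tool from where it was at the start of the episode above 0.025 m).
It also fails if it takes over 64 s, if anything falls off the work surface, if the arm or the gripper's body presses on something with over 40 N, if the wrist force passes 120 N, or if a joint passes its speed limit or range.

## Working session

There is one attempt and no reset: what is moved stays moved. The work goes in short steps, Python scripts to look and compute and a shell command to move; the robot and the scene stay as the last step left them, time stands still between calls to the robot, and variables do not carry over. Pictures are saved under pics/ and viewed, and the job is handed in when it is done.

```bash
ls; mkdir -p pics; cat > h.py <<'E'
from plant import ctrl
import numpy as np, cv2
from scipy.spatial.transform import Rotation as R
def save(cam,fn):
    im=ctrl.snapshot(cam); cv2.imwrite('pics/'+fn,im[:,:,::-1]); return im
def cam(name,obs=None):
    m=ctrl.camera_model(name); return m
E
python3 - <<'E'
from h import *
o=ctrl.get_obs(); print(o)
for c in ['scene','side','wrist']:
    save(c,c+'0.png'); m=ctrl.camera_model(c); print(c,m)
    for n in ['hood','lift_handle','keeper','gate','latch_bar']:
        print(n,ctrl.find_in(c,n)[:2])
E
```

```text
pics
{'clock': 0.0, 'joint_pos': array([-5.99836137e+01,  2.05900675e+01,  6.34253479e-01, -2.00117123e-02,
       -7.01346272e+01, -1.65092644e+01]), 'qvel': array([ 0.02178003, -0.00289889,  0.0223715 ,  0.07431937, -0.09442485,
       -0.0001432 ]), 'tau': array([-6.14140981e-05, -5.82718313e+01,  2.93056995e+01,  6.99693963e+00,
        6.89837529e-03, -1.31207166e-04]), 'tool_pos': array([ 0.15754865, -0.65586394,  0.2256421 ]), 'orientation': array([-8.99923336e+01, -9.20590564e-02,  1.03500301e+02]), 'force': array([0.34222859, 0.26696888, 0.0636931 ]), 'moment': array([-0.03283242, -0.01295746, -0.01488114]), 'opening': 0.08714085412209496}
scene {'fx': 414.24122473808325, 'fy': 414.24122473808325, 'cx': 317.65343306384597, 'cy': 187.57054254778436, 'dist_coeffs': array([-0.06436311,  0.        ,  0.        ,  0.        ,  0.        ]), 'origin': array([0.90630922, 0.51906992, 0.79331648]), 'orientation': array([-140.30155616,   -0.30045647,  136.99488184])}
hood [{'extent': [72.1, 32.7, 230.0, 168.5], 'confidence': 0.61}, {'extent': [379.3, 282.0, 95.0, 94.4], 'confidence': 
[... 918 characters left out ...]
, 'confidence': 0.82}]
latch_bar [{'extent': [344.6, 134.7, 62.9, 27.4], 'confidence': 0.56}]
wrist {'fx': 336.99846905944173, 'fy': 336.99846905944173, 'cx': 317.1903667292188, 'cy': 193.92983213599757, 'dist_coeffs': array([-0.04597891,  0.        ,  0.        ,  0.        ,  0.        ]), 'hand_eye': array([[ 9.99999883e-01,  2.69859192e-04,  4.00911922e-04,
         1.93452766e-04],
       [-3.15278676e-04, -2.64440239e-01,  9.64402022e-01,
        -1.57118893e-01],
       [ 3.66269995e-04, -9.64402036e-01, -2.64440123e-01,
         7.05088579e-02],
       [ 0.00000000e+00,  0.00000000e+00,  0.00000000e+00,
         1.00000000e+00]])}
hood []
lift_handle []
keeper []
gate []
latch_bar []
```

View pics/scene0.png

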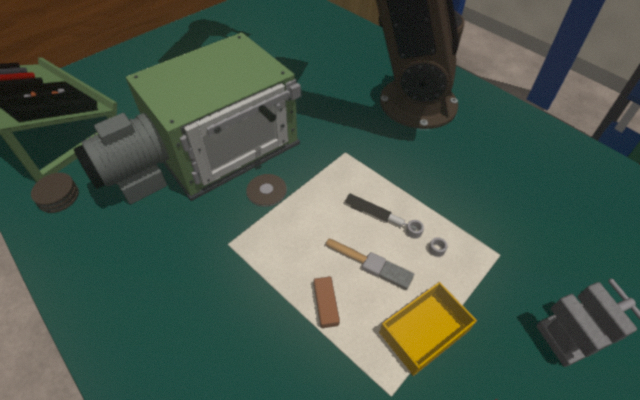

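View pics/side0.png

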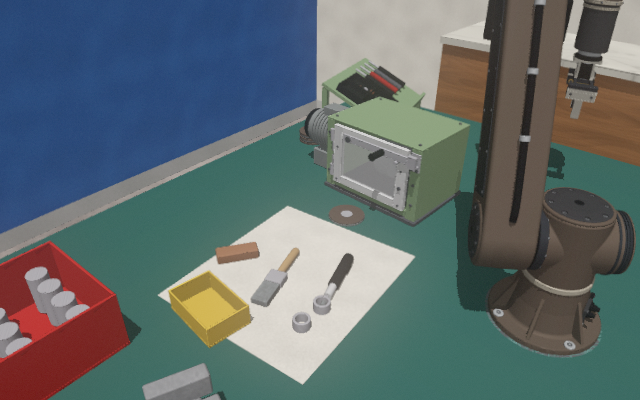

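View pics/wrist0.png

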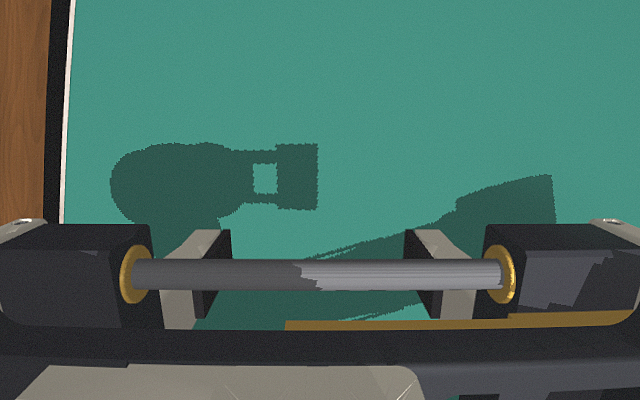

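```bash
python3 - <<'E'
import cv2
a=cv2.imread('pics/scene0.png')[20:220,60:320];cv2.imwrite('pics/sc_crop.png',cv2.resize(a,None,fx=3,fy=3,interpolation=cv2.INTER_CUBIC)[:600,:780])
a=cv2.imread('pics/side0.png')[85:245,290:490];cv2.imwrite('pics/si_crop.png',cv2.resize(a,None,fx=3.7,fy=3.7,interpolation=cv2.INTER_CUBIC))
E
```

```text
(no output)
```

The scene view shows the hood at about px (72–302, 33–200), with its gate facing the camera. In the side view it is at about (303–474, 95–228), with the handle near (377,154). The wrist view shows only bench.

View pics/sc_crop.png

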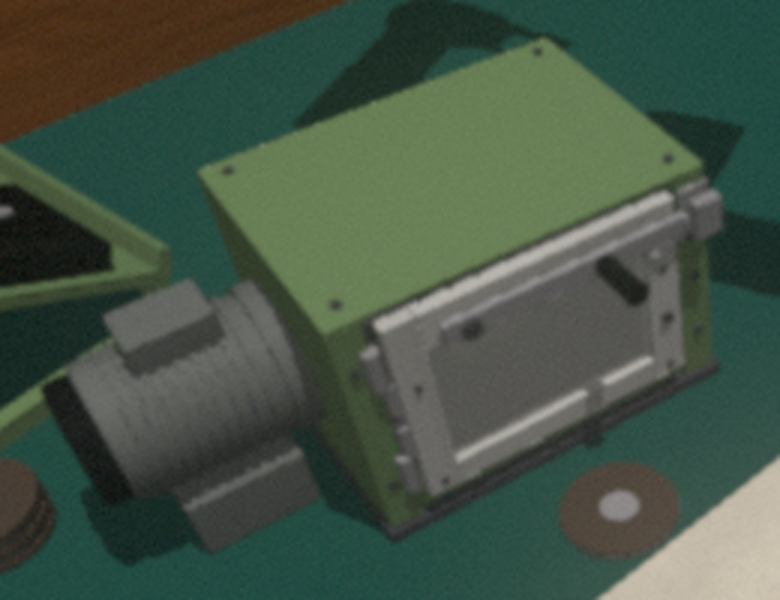

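View pics/si_crop.png

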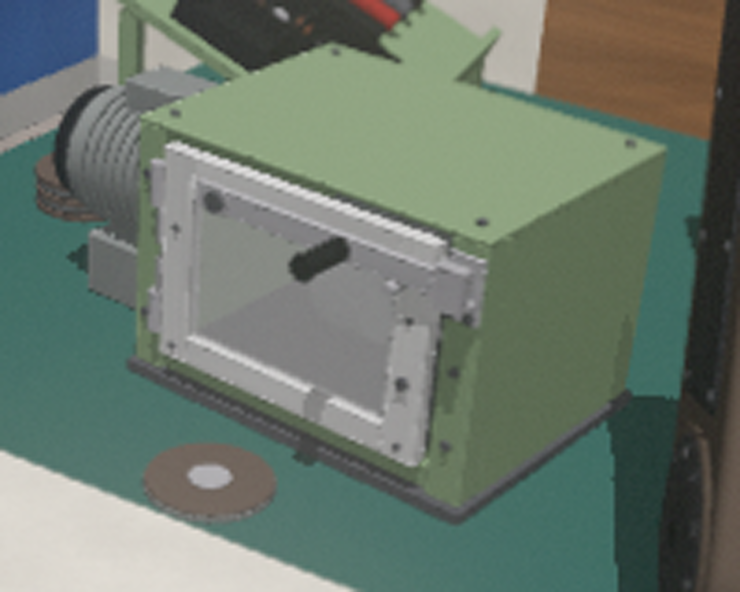

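```bash
cat > fit.py <<'E'
from h import *
from scipy.optimize import least_squares
def proj(P,m):
    Rw=R.from_euler('xyz',m['orientation'],degrees=True).as_matrix()
    K=np.array([[m['fx'],0,m['cx']],[0,m['fy'],m['cy']],[0,0,1]])
    pc=(np.atleast_2d(P)-m['origin'])@Rw
    return cv2.projectPoints(pc,np.zeros(3),np.zeros(3),K,m['dist_coeffs'])[0][:,0]
def hood2w(p,P):
    c,s=np.cos(p[2]),np.sin(p[2]); P=np.atleast_2d(P)
    return np.c_[p[0]+c*P[:,0]-s*P[:,1],p[1]+s*P[:,0]+c*P[:,1],P[:,2]]
if __name__=='__main__':
    H=np.array([[.12,.16,.225],[.12,-.16,.225],[-.12,-.16,.225],[-.12,.16,.225],[-.182,-.052,.190],[-.139,-.052,.19]])
    sc=np.array([[126.7,76.7],[241.7,33.3],[294.3,75],[169.3,130],[273.3,118.3],[261.7,107.3]])
    si=np.array([[380.5,98],[469.5,125.5],[422.4,150.4],[328.6,116.9],[371,158],[383.2,151.2]])
    ms,mi=ctrl.camera_model('scene'),ctrl.camera_model('side')
    f=lambda p:np.r_[(proj(hood2w(p,H),ms)-sc).ravel(),(proj(hood2w(p,H),mi)-si).ravel()]
    best=min((least_squares(f,[.5,-.2,y],loss='soft_l1') for y in np.arange(-3,3.1,1)),key=lambda r:r.cost)
    print(best.x,np.degrees(best.x[2]),best.cost); print(f(best.x).reshape(-1,2).round(1))
    # triangulate handle tip freely for check
    for k in (4,5,2):
        r=least_squares(lambda P:np.r_[(proj(P,ms)-sc[k]).ravel(),(proj(P,mi)-si[k]).ravel()],hood2w(best.x,H[k])[0])
        print(k,r.x,hood2w(best.x,H[k])[0],r.fun.round(1))
E
python3 fit.py
```

```text
[ 0.53139367 -0.24572823 -1.66049003] -95.13907086460331 12.486149193317875
[[-0.9 -1.1]
 [ 1.  -2.3]
 [ 1.7 -2. ]
 [-0.8  0.2]
 [ 0.1 -1.3]
 [ 1.1 -0.2]
 [-1.6 -1.9]
 [ 0.6 -1.2]
 [-0.2  0.1]
 [-1.8 -1.1]
 [ 0.  -0.6]
 [-1.8  0.9]]
4 [ 0.49647337 -0.05989287  0.18721887] [ 0.49590508 -0.05980201  0.19      ] [-0.1 -0.3 -0.2  0.3]
5 [ 0.49167599 -0.10798705  0.18845017] [ 0.49205342 -0.10262916  0.19      ] [-0.2 -0.9 -0.6  0.8]
2 [ 0.38526823 -0.11580473  0.22094819] [ 0.38278566 -0.11187885  0.225     ] [-0.2 -0.9 -0.5  0.8]
```

```bash
cat >> h.py <<'E'
HP=[0.5314,-0.2457,-1.6605]
def handle(th,dx=0.,dy=0.):
    "handle world xy at gate angle th; dx along gate normal (+in), dy hood y"
    hx,hy=-.123,.128
    l=np.array([-.039+dx,-.180+dy]); c,s=np.cos(-th),np.sin(-th)
    g=np.array([hx+c*l[0]-s*l[1],hy+s*l[0]+c*l[1]])
    c,s=np.cos(HP[2]),np.sin(HP[2])
    return np.array([HP[0]+c*g[0]-s*g[1],HP[1]+s*g[0]+c*g[1]])
def Rt(o): return R.from_euler('xyz',o['orientation'],degrees=True).as_matrix()
def togo(target,o):
    return (Rt(o).T@(np.array(target)-o['tool_pos'])*1000).round(1)
E
python3 - <<'E'
from h import *
o=ctrl.get_obs(); h=handle(0); print(h, togo([h[0],h[1],.30],o), handle(1.45), np.linalg.norm(handle(1.45)))
print('yaw want',np.degrees(HP[2])+270)
E
```

```text
[ 0.49412159 -0.07969301] [ 482.1  -73.4 -461.8] [0.70328949 0.0464642 ] 0.7048226904238204
yaw want 174.8603581185268
```

```bash
python3 -m crank '[[[-1,0,-60,0,0],[-1,0,-120,0,0],[-1,0,-120,0,0],[-1,40,-120,-39,-0.1],[-1,80,-120,-77,-0.2],[-1,120,-120,-115,-0.3],[-1,160,-120,-154,-0.4],[-1,200,-120,-192,-0.5],[-1,240,-120,-231,-0.6],[-1,240,-120,-231,-0.6]]]'; python3 - <<'E'
from h import *
o=ctrl.get_obs(); h=handle(0); print(o['orientation'],o['joint_pos'],o['force'],togo([h[0],h[1],.29],o),np.radians(174.86-o['orientation'][2]))
E
```

```text
clock: 2.15
tool_pos: [0.3277, -0.3663, 0.3469]
orientation: [-90.0, 0.1, 138.2]
force: [0.3, -0.6, 0.4]
opening: 0.0875
[-9.00481493e+01  5.88893103e-02  1.38233580e+02] [-2.52360259e+01 -5.03100850e-01 -9.85966102e+00 -2.98063334e-02
 -8.05732861e+01 -1.65255056e+01] [ 0.32277414 -0.6493599   0.40377907] [  66.8   57.1 -324.6] 0.6392516254042913
```

```bash
python3 -m crank '[[[-1,10,0,-48,-0.1],[-1,20,0,-96,-0.2],[-1,30,0,-144,-0.3],[-1,40,0,-192,-0.4],[-1,50,0,-240,-0.5],[-1,60,10,-288,-0.6],[-1,66.8,30,-324.6,-0.639],[-1,66.8,50,-324.6,-0.639],[-1,66.8,50,-324.6,-0.639]]]'; python3 - <<'E'
from h import *
o=ctrl.get_obs(); h=handle(0); print(o['orientation'],o['joint_pos'],o['force'],togo([h[0],h[1],.171],o),np.radians(174.86-o['orientation'][2]))
save('wrist','w1.png');save('side','s1.png')
print(ctrl.find_in('wrist','lift_handle'))
E
```

```text
clock: 3.28
tool_pos: [0.4935, -0.0836, 0.2948]
orientation: [-90.0, -0.2, 174.5]
force: [-0.1, 0.3, 0.6]
opening: 0.0878
[-89.95195996  -0.21045123 174.47662229] [ 1.28972664e+01  1.71508847e+00 -1.42064523e+01 -2.17334552e-02
 -7.42933087e+01 -1.84146332e+01] [-0.08261433  0.27248059  0.6157942 ] [ -0.7 123.8  -4.1] 0.006691203239284779
[{'extent': [138.9, 156.7, 308.5, 69.7], 'confidence': 0.57}]
```

View pics/w1.png

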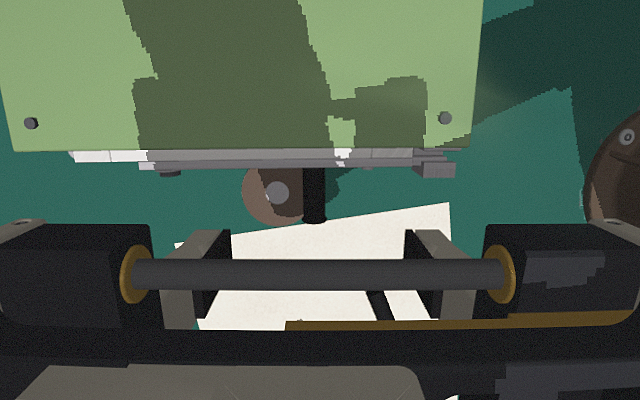

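View pics/s1.png

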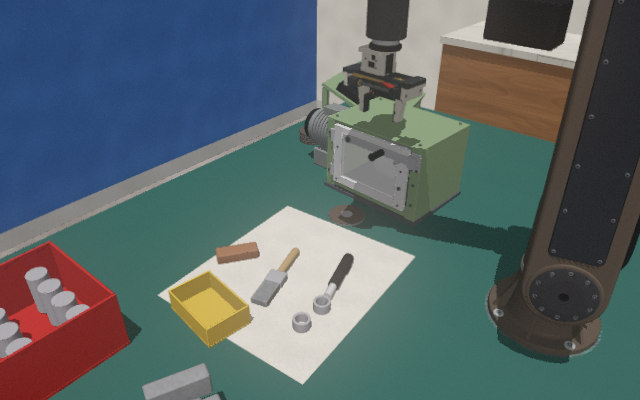

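The wrist view shows the peg at columns 302–327 and rows 165–223, square to the gripper. I'll check its position before descending.

```bash
cat >> h.py <<'E'
def wray(px,z,o):
    m=ctrl.camera_model('wrist'); K=np.array([[m['fx'],0,m['cx']],[0,m['fy'],m['cy']],[0,0,1]])
    u=cv2.undistortPoints(np.array([[px]],float),K,m['dist_coeffs'])[0,0]
    he=m['hand_eye']; r=Rt(o)
    org=r@he[:3,3]+o['tool_pos']; d=r@he[:3,:3]@np.array([u[0],u[1],1])
    return org+d*(z-org[2])/d[2]
E
python3 - <<'E'
from h import *
o=ctrl.get_obs()
for px,z in [((315,172),.199),((315,217),.2005),((315,223),.19),((302,200),.19),((327,200),.19)]:
    P=wray(px,z,o); print(px,P.round(4), togo([P[0],P[1],.171],o))
h=handle(0);print(h,handle(0,-.020),handle(0,.023))
im=cv2.imread('pics/w1.png')[120:260,220:480]
cv2.imwrite('pics/w1c.png',cv2.resize(im,None,fx=3,fy=3))
E
```

```text
(315, 172) [ 0.4951 -0.1024  0.199 ] [ -2.1 126.5  18.1]
(315, 217) [ 0.4987 -0.0663  0.2005] [ -2.2 126.5 -18.1]
(315, 223) [ 0.4996 -0.0574  0.19  ] [ -2.2 126.5 -27.1]
(302, 200) [ 0.5083 -0.0784  0.19  ] [-12.9 126.5  -7.1]
(327, 200) [ 0.4879 -0.0764  0.19  ] [  7.6 126.5  -7.1]
[ 0.49412159 -0.07969301] [ 0.49591326 -0.05977343] [ 0.49206117 -0.10260054]
```

View pics/w1c.png

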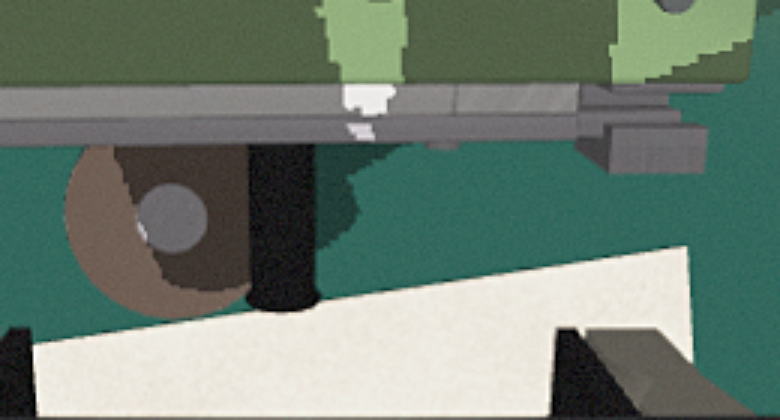

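```bash
python3 -m crank '[[[-1,-2,30,-4,0],[-1,-2,60,-4,0],[-1,-2,90,-4,0],[-1,-2,115,-4,0],[-1,-2,124,-4,0],[-1,-2,124,-4,0],[-1,-2,124,-4,0]]]'; python3 - <<'E'
from h import *
o=ctrl.get_obs(); h=handle(0); print(o['force'],togo([h[0]+.002,h[1],.171],o),o['orientation'])
save('wrist','w2.png');save('side','s2.png')
im=cv2.imread('pics/s2.png')[85:245,290:490];cv2.imwrite('pics/s2c.png',cv2.resize(im,None,fx=3.7,fy=3.7,interpolation=cv2.INTER_CUBIC))
E
```

```text
clock: 4.3
tool_pos: [0.4975, -0.0797, 0.1739]
orientation: [-90.0, 0.1, 174.5]
force: [0.1, -0.2, -0.5]
opening: 0.0875
[ 0.11570825 -0.16835882 -0.53387535] [1.4 2.9 0.1] [-9.00167788e+01  1.14328175e-01  1.74494676e+02]
```

View pics/w2.png

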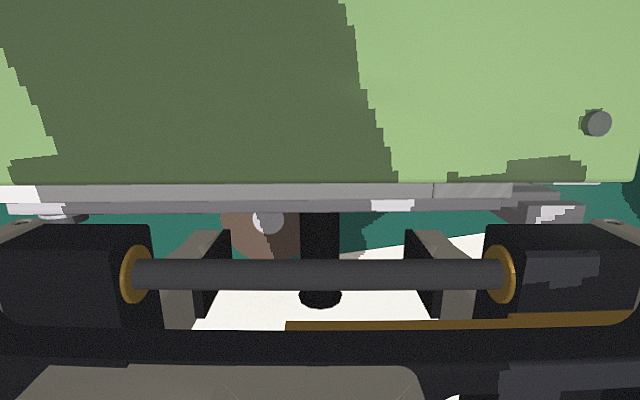

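View pics/s2c.png

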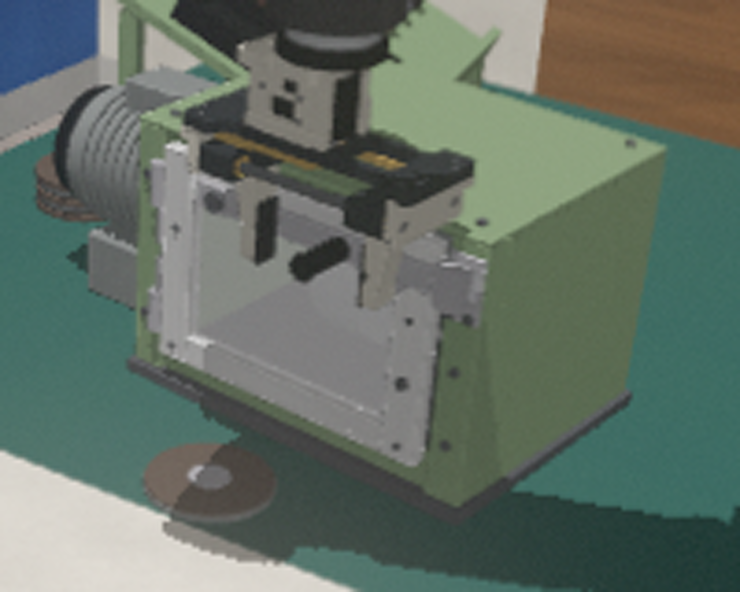

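The pads straddle the peg, which sits at column 320 against a jaw centre of about 317. I'll close now.

```bash
python3 -m crank '[[[-1,1,2,0,0],[-1,1,2,0,0],[0,1,2,0,0],[0.4,1,2,0,0],[0.6,1,2,0,0],[1,1,2,0,0],[1,1,2,0,0],[1,1,2,0,0],[1,1,2,0,0],[1,1,2,0,0]]]'; python3 - <<'E'
from h import *
o=ctrl.get_obs(); print((Rt(o).T@o['force']).round(2),o['moment'],o['tool_pos'],o['orientation'])
E
```

```text
clock: 5.65
tool_pos: [0.4965, -0.0795, 0.1706]
orientation: [-90.0, 0.1, 174.5]
force: [4.6, -0.7, -1.8]
opening: 0.0172
[-4.68  1.8   0.28] [-0.39593284 -1.14462295  0.08493118] [ 0.49646626 -0.07954136  0.17062811] [-9.00015038e+01  8.14190816e-02  1.74512545e+02]
```

```bash
python3 -m crank '[[[1,-1,0,1,0],[1,-1,0,2,0],[1,-1,0,2,0]]]'; python3 - <<'E'
from h import *
o=ctrl.get_obs(); print((Rt(o).T@o['force']).round(2),o['moment'],o['tool_pos'],o['orientation'],o['opening'])
E
```

```text
clock: 6.02
tool_pos: [0.4965, -0.0797, 0.1706]
orientation: [-90.2, 0.0, 174.5]
force: [-1.5, 12.1, 2.3]
opening: 0.0169
[  2.67  -2.27 -11.88] [4.32345458 0.88052667 0.00796503] [ 0.49651007 -0.07970139  0.17059319] [-9.01754555e+01  3.04509333e-03  1.74496825e+02] 0.016857078697519463
```

```bash
python3 -m crank '[[[1,0.4,0,1,0],[1,0.4,0,1,0]]]';  python3 -m crank '[[[1,0,0,1,0],[1,0,0,1,0]]]';python3 - <<'E'
from h import *
o=ctrl.get_obs(); print((Rt(o).T@o['force']).round(2),o['moment'],o['tool_pos'],o['orientation'],o['opening'])
E
```

```text
clock: 6.28
tool_pos: [0.4964, -0.0801, 0.1706]
orientation: [-90.2, 0.0, 174.5]
force: [-1.2, 14.6, 2.3]
opening: 0.0172
clock: 6.52
tool_pos: [0.4962, -0.0808, 0.1706]
orientation: [-90.2, 0.0, 174.5]
force: [-2.9, 15.9, 3.3]
opening: 0.017
[  4.37  -3.27 -15.6 ] [5.94249963 0.9977625  0.13760535] [ 0.49616354 -0.08080771  0.1705655 ] [-9.02441746e+01  3.05830210e-02  1.74517344e+02] 0.017019413415660826
```

```bash
python3 -m crank '[[[1,0,-0.3,1,0],[1,0,-0.3,1,0]]]';  python3 -m crank '[[[1,0,0,1,0],[1,0,0,1,0]]]';python3 -m crank '[[[1,0,0,0.7,0],[1,0,0,0.7,0]]]'; python3 - <<'E'
from h import *
o=ctrl.get_obs(); print((Rt(o).T@o['force']).round(2),o['moment'],o['tool_pos'],o['orientation'],o['opening'])
E
```

```text
clock: 6.78
tool_pos: [0.4959, -0.0815, 0.1706]
orientation: [-90.3, 0.0, 174.5]
force: [-1.8, 17.7, 1.2]
opening: 0.0172
clock: 7.02
tool_pos: [0.4957, -0.0823, 0.1706]
orientation: [-90.3, -0.0, 174.5]
force: [-3.4, 19.7, 2.9]
opening: 0.017
clock: 7.28
tool_pos: [0.4956, -0.0827, 0.1706]
orientation: [-90.3, -0.0, 174.5]
force: [-3.6, 20.6, 2.9]
opening: 0.0174
[  5.6   -2.76 -20.19] [7.49717858 1.44336818 0.31024557] [ 0.495563   -0.0827377   0.17056822] [-9.03045972e+01 -1.01721809e-02  1.74529354e+02] 0.017418839886000338
```

```bash
python3 -m crank '[[[1,0.7,-0.2,0.5,0],[1,0.7,-0.2,0.5,0]]]';  python3 -m crank '[[[1,0,0,0.5,0],[1,0,0,0.5,0]]]';python3 - <<'E'
from h import *
o=ctrl.get_obs(); print((Rt(o).T@o['force']).round(2),o['moment'],o['tool_pos'],o['orientation'],o['opening'])
save('wrist','w3.png');save('side','s3.png')
im=cv2.imread('pics/s3.png')[105:195,320:440];cv2.imwrite('pics/s3c.png',cv2.resize(im,None,fx=6,fy=6,interpolation=cv2.INTER_CUBIC))
E
```

```text
clock: 7.52
tool_pos: [0.4955, -0.083, 0.1706]
orientation: [-90.3, 0.1, 174.5]
force: [-0.7, 21.2, -0.3]
opening: 0.0174
clock: 7.78
tool_pos: [0.4954, -0.0834, 0.1706]
orientation: [-90.3, 0.0, 174.5]
force: [-1.1, 20.4, -0.1]
opening: 0.0173
[  3.01   0.25 -20.25] [7.73210975 0.57939494 0.39467115] [ 0.49535674 -0.08338141  0.17063034] [-9.03310716e+01  4.35152396e-02  1.74538126e+02] 0.017331272460252744
```

View pics/w3.png

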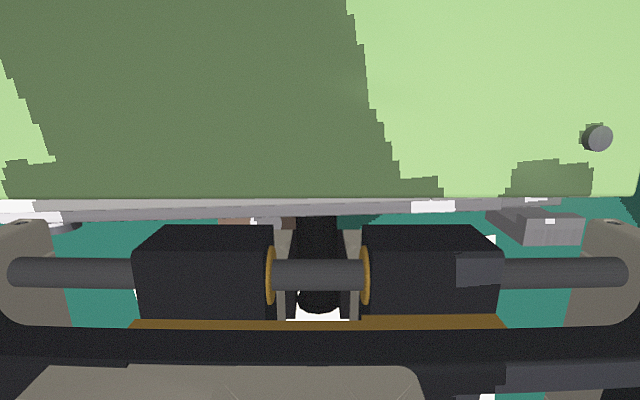

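View pics/s3c.png

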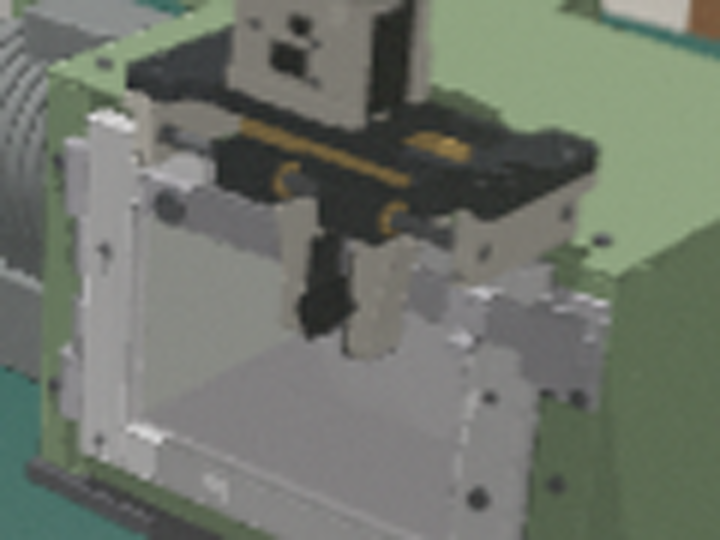

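```bash
python3 -m crank '[[[1,0.3,0,0.5,0],[1,0.3,0,0.5,0]]]';  python3 -m crank '[[[1,0,0,0,0],[1,0,0,0,0]]]';python3 - <<'E'
from h import *
o=ctrl.get_obs(); print((Rt(o).T@o['force']).round(2),o['moment'],o['tool_pos'])
E
```

```text
clock: 8.12
tool_pos: [0.4953, -0.0837, 0.1706]
orientation: [-90.3, 0.1, 174.5]
force: [-0.7, 22.2, -0.2]
opening: 0.0171
clock: 8.38
tool_pos: [0.4952, -0.0837, 0.1706]
orientation: [-90.3, 0.1, 174.5]
force: [-0.3, 21.5, -0.2]
opening: 0.017
[  2.35   0.35 -21.4 ] [7.88980218 0.27442149 0.40157711] [ 0.49523627 -0.08374569  0.17063748]
```

```bash
python3 -m crank '[[[1,0,0,0.4,0],[1,0,-1,0.4,0],[1,0,-1,0.4,0]]]';  python3 -m crank '[[[1,0,-1,0,0],[1,0,-1,0,0]]]';python3 - <<'E'
from h import *
o=ctrl.get_obs(); print((Rt(o).T@o['force']).round(2),o['moment'],o['tool_pos'])
E
```

```text
clock: 8.75
tool_pos: [0.4951, -0.084, 0.1712]
orientation: [-90.3, 0.0, 174.5]
force: [0.8, 21.6, -3.4]
opening: 0.0176
clock: 9.0
tool_pos: [0.4951, -0.0841, 0.1722]
orientation: [-90.3, 0.0, 174.5]
force: [2.5, 20.9, -2.8]
opening: 0.0171
[ -0.53   2.92 -20.99] [ 7.6680771  -0.27457307  0.3457889 ] [ 0.49511702 -0.08409547  0.17217763]
```

```bash
python3 -m crank '[[[1,0,-1,0.3,0],[1,0,-1,0.3,0]]]';  python3 -m crank '[[[1,0,-1,0.1,0],[1,0,-1,0.1,0]]]'; python3 -m crank '[[[1,0,-1,0.1,0],[1,0,-1,0.1,0]]]'; python3 - <<'E'
from h import *
o=ctrl.get_obs(); print((Rt(o).T@o['force']).round(2),o['moment'],o['tool_pos'])
E
```

```text
clock: 9.25
tool_pos: [0.4951, -0.0842, 0.1731]
orientation: [-90.4, 0.0, 174.5]
force: [2.1, 21.5, -4.4]
opening: 0.0171
clock: 9.5
tool_pos: [0.4952, -0.0842, 0.174]
orientation: [-90.4, 0.0, 174.5]
force: [1.0, 23.0, -5.1]
opening: 0.0174
clock: 9.75
tool_pos: [0.4952, -0.0843, 0.175]
orientation: [-90.4, 0.0, 174.5]
force: [3.1, 22.7, -4.8]
opening: 0.0174
[ -0.9    4.91 -22.85] [ 8.0170563  -0.48914587  0.23114133] [ 0.49516721 -0.08432688  0.17500305]
```

```bash
python3 -m crank '[[[1,-0.2,-1,0,0],[1,-0.2,-1.5,0,0],[1,-0.2,-1.5,0,0]]]';  python3 -m crank '[[[1,-0.2,-1,0,0],[1,-0.2,-1.5,0,0],[1,-0.2,-1.5,0,0]]]'; python3 -m crank '[[[1,-0.2,-1,0,0],[1,-0.2,-1.5,0,0],[1,-0.2,-1.5,0,0]]]'; python3 - <<'E'
from h import *
o=ctrl.get_obs(); print((Rt(o).T@o['force']).round(2),o['moment'],o['tool_pos'])
E
```

```text
clock: 10.12
tool_pos: [0.4952, -0.0844, 0.1764]
orientation: [-90.4, 0.0, 174.5]
force: [1.2, 21.7, -5.4]
opening: 0.0173
clock: 10.5
tool_pos: [0.4953, -0.0845, 0.1779]
orientation: [-90.4, 0.0, 174.5]
force: [1.3, 22.2, -6.2]
opening: 0.0175
clock: 10.88
tool_pos: [0.4953, -0.0846, 0.1793]
orientation: [-90.4, -0.0, 174.5]
force: [1.6, 20.8, -5.4]
opening: 0.017
[  0.39   5.5  -20.85] [ 7.78364767 -0.22183295  0.12977194] [ 0.49533695 -0.08455345  0.17930843]
```

```bash
python3 -m crank '[[[1,-0.3,-1,0.1,0],[1,-0.3,-2,0.2,0],[1,-0.3,-2,0.2,0]]]';  python3 -m crank '[[[1,-0.3,-1,0,0],[1,-0.3,-2,0,0],[1,-0.3,-2,0,0]]]'; python3 -m crank '[[[1,-0.3,-1,0,0],[1,-0.3,-2,0,0],[1,-0.3,-2,0,0]]]'; python3 - <<'E'
from h import *
o=ctrl.get_obs(); print((Rt(o).T@o['force']).round(2),o['moment'],o['tool_pos'])
E
```

```text
clock: 11.25
tool_pos: [0.4955, -0.0848, 0.1813]
orientation: [-90.4, -0.0, 174.5]
force: [1.3, 22.0, -5.5]
opening: 0.0173
clock: 11.62
tool_pos: [0.4957, -0.0849, 0.1832]
orientation: [-90.4, -0.0, 174.5]
force: [1.3, 21.5, -6.0]
opening: 0.0173
clock: 12.0
tool_pos: [0.4959, -0.085, 0.1852]
orientation: [-90.3, -0.0, 174.5]
force: [0.9, 20.1, -4.9]
opening: 0.0173
[  1.06   5.04 -20.02] [ 7.38459709 -0.01569706  0.20622931] [ 0.49591487 -0.0850071   0.18518631]
```

```bash
python3 -m crank '[[[1,-0.3,-1,0,0],[1,-0.6,-3,0.1,0],[1,-0.9,-5,0.1,0],[1,-1.3,-7,0.1,0],[1,-1.3,-7,0.1,0]]]'; python3 - <<'E'
from h import *
o=ctrl.get_obs(); print((Rt(o).T@o['force']).round(2),o['moment'],o['tool_pos'])
save('wrist','w4.png');save('side','s4.png');save('scene','c4.png')
im=cv2.imread('pics/s4.png')[95:195,310:450];im2=cv2.imread('pics/c4.png')[60:160,190:330]
cv2.imwrite('pics/s4c.png',np.vstack([cv2.resize(i,None,fx=3,fy=3,interpolation=cv2.INTER_CUBIC) for i in (im,im2)]))
E
```

```text
clock: 12.62
tool_pos: [0.497, -0.0853, 0.1922]
orientation: [-90.3, -0.1, 174.5]
force: [0.7, 20.5, -5.3]
opening: 0.0172
[  1.24   5.41 -20.49] [7.20631153 0.18255107 0.22911255] [ 0.49703181 -0.08531552  0.19221437]
```

View pics/s4c.png

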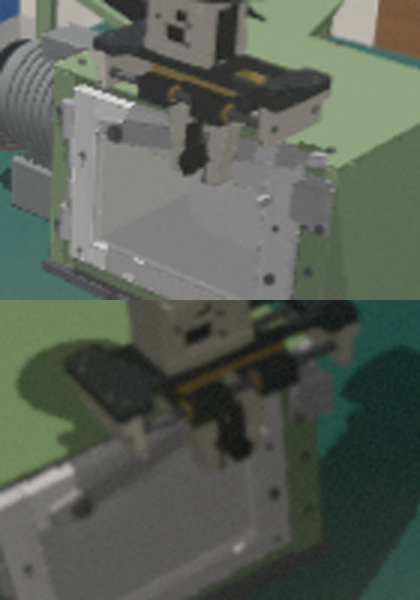

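View pics/w4.png

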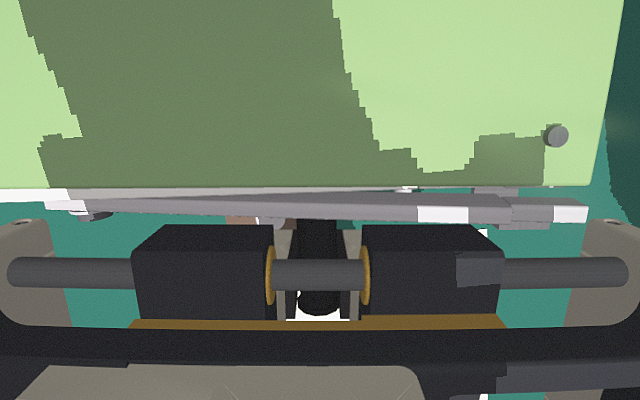

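The bar is now up: the tongue stands above the keeper in the scene view at about (315,390) in the crop, and the wrist view shows it sloped. Next I'll work out the swing arc.

```bash
python3 - <<'E'
import numpy as np
def t(l,ths):
    for th in ths:
        c,s=np.cos(th),np.sin(th); x=l[0]*c+l[1]*s; z=l[1]*c-l[0]*s
        print(round(th,2),round(x-l[0],1),round(z-l[1],1))
t((178,-39),np.arange(.03,.46,.04))
E
```

```text
0.03 -1.2 -5.3
0.07 -3.2 -12.4
0.11 -5.4 -19.3
0.15 -7.8 -26.2
0.19 -10.6 -32.9
0.23 -13.6 -39.6
0.27 -16.9 -46.1
0.31 -20.4 -52.4
0.35 -24.2 -58.7
0.39 -28.2 -64.7
0.43 -32.5 -70.7
```

```bash
python3 -m crank '[[[1,-0.5,0,-5,0.02],[1,-1.2,0,-9,0.03],[1,-3.2,0,-15.5,0.07],[1,-5.4,0,-22.5,0.11],[1,-7.8,0,-29.5,0.15],[1,-10.6,0,-36,0.19],[1,-13.6,0,-43,0.23],[1,-13.6,0,-43,0.23]]]'; python3 - <<'E'
from h import *
o=ctrl.get_obs(); print((Rt(o).T@o['force']).round(2),o['moment'],o['tool_pos'])
save('wrist','w5.png')
E
```

```text
clock: 13.78
tool_pos: [0.5135, -0.0469, 0.1922]
orientation: [-90.0, -0.2, 161.3]
force: [-1.2, 3.8, -5.5]
opening: 0.017
[ 2.34  5.55 -3.24] [1.43987312 1.07909278 0.22407784] [ 0.51346469 -0.04689679  0.19220702]
```

View pics/w5.png

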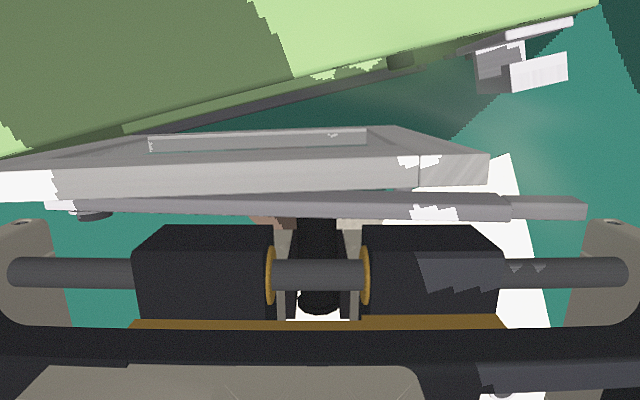

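```bash
python3 - <<'E'
import numpy as np
l=(178,-39)
for th in np.arange(.06,.8,.06):
        c,s=np.cos(th),np.sin(th); x=l[0]*c+l[1]*s; z=l[1]*c-l[0]*s
        print(round(th,2),round(x-l[0],1),round(z-l[1],1))
E
```

```text
0.06 -2.7 -10.6
0.12 -5.9 -21.0
0.18 -9.9 -31.2
0.24 -14.4 -41.2
0.3 -19.5 -50.9
0.36 -25.1 -60.2
0.42 -31.4 -69.2
0.48 -38.1 -77.8
0.54 -45.4 -86.0
0.6 -53.1 -93.7
0.66 -61.3 -100.9
0.72 -69.9 -107.7
0.78 -78.9 -113.9
```

```bash
python3 -m crank '[[[1,-2.7,0,-10.6,0.06],[1,-5.9,0,-21,0.12],[1,-9.9,0,-31.2,0.18],[1,-14.4,0,-41.2,0.24],[1,-19.5,0,-51,0.3],[1,-25.1,0,-60.2,0.36],[1,-31.4,0,-69.2,0.42],[1,-38.1,0,-77.8,0.48],[1,-45.4,0,-86,0.54],[1,-53,0,-93.7,0.6],[1,-53,0,-93.7,0.6]]]'; python3 - <<'E'
from h import *
o=ctrl.get_obs(); print((Rt(o).T@o['force']).round(2),o['moment'],o['tool_pos'],o['opening'])
save('wrist','w6.png');save('scene','c6.png')
E
```

```text
clock: 15.2
tool_pos: [0.5943, 0.0275, 0.1924]
orientation: [-90.1, -0.3, 127.0]
force: [-6.6, 17.5, -2.8]
opening: 0.0174
[18.    2.85 -5.23] [6.08803733 2.50883329 0.07255881] [0.5942893  0.02752316 0.19238189] 0.017389118106074294
```

View pics/w6.png

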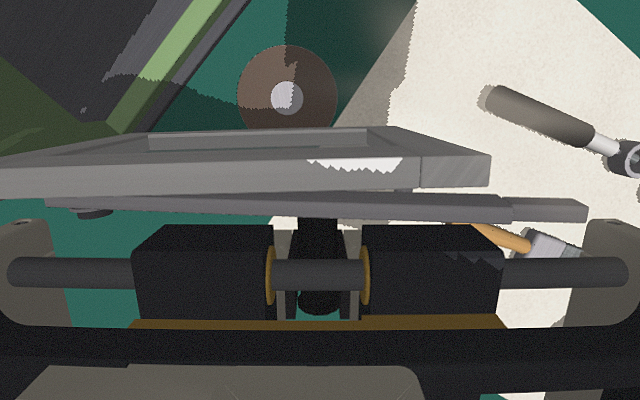

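View pics/c6.png

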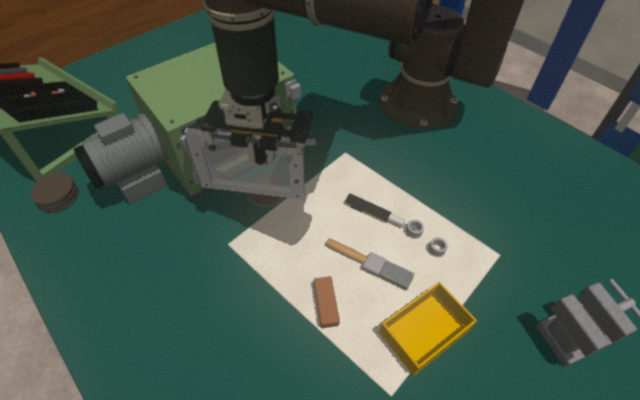

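```bash
python3 -m crank '[[[1,3,0,0,0],[1,0.8,3,-10.6,0.06],[1,-2,6,-21,0.12],[1,-5.5,9,-31.2,0.18],[1,-9.5,12,-41.2,0.24],[1,-14,14,-51,0.3],[1,-14,14,-51,0.3]]]'; python3 - <<'E'
from h import *
o=ctrl.get_obs(); print((Rt(o).T@o['force']).round(2),o['moment'],o['tool_pos'],o['orientation'],o['opening'])
E
```

```text
clock: 16.18
tool_pos: [0.6461, 0.0448, 0.1802]
orientation: [-90.2, -0.0, 109.8]
force: [0.2, 7.4, 0.7]
opening: 0.0171
[ 6.85 -0.74 -2.71] [ 2.23662554 -0.19151586  0.17827557] [0.64607402 0.044786   0.18019172] [-9.01793283e+01 -8.09182506e-04  1.09784050e+02] 0.017080361118940252
```

```bash
python3 -m crank '[[[1,1,2,0,0],[1,-1,4,-10.6,0.06],[1,-3.7,6,-21,0.12],[1,-7,8,-31.2,0.18],[1,-11,8,-41.2,0.24],[1,-15.8,8,-51,0.3],[1,-15.8,8,-51,0.3]]]'; python3 - <<'E'
from h import *
o=ctrl.get_obs(); print((Rt(o).T@o['force']).round(2),o['moment'],o['tool_pos'],o['orientation'],o['opening'])
save('wrist','w7.png')
E
```

```text
clock: 17.05
tool_pos: [0.6989, 0.0451, 0.172]
orientation: [-90.1, 0.1, 92.6]
force: [2.7, 0.9, 0.5]
opening: 0.0173
[ 0.77 -0.47 -2.69] [-0.44713753 -0.7723996   0.32637592] [0.69890511 0.0451399  0.17201265] [-9.00949222e+01  7.03437105e-02  9.25781573e+01] 0.017315576535065855
```

View pics/w7.png

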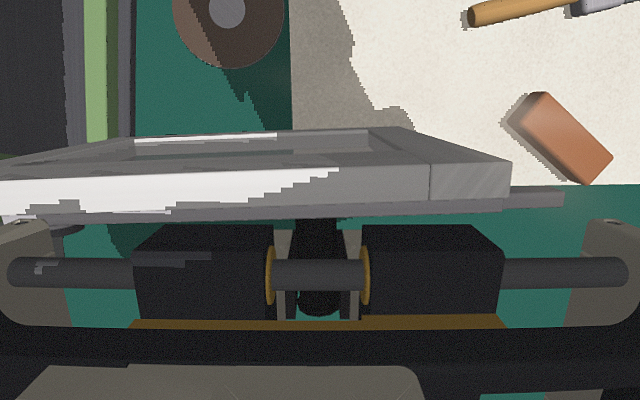

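The gate is about 82° open and square in view, with the bar nearly level. I'll release and retreat upward.

```bash
python3 -m crank '[[[1,0,0.8,0,0],[1,0,0.8,0,0],[0.5,0,0.8,0,0],[0,0,0.8,0,0],[-0.5,0,0.8,0,0],[-1,0,0.8,0,0],[-1,0,0.8,0,0],[-1,0,0.8,0,0],[-1,0,0.8,0,0]]]'; python3 - <<'E'
from h import *
o=ctrl.get_obs(); print((Rt(o).T@o['force']).round(2),o['tool_pos'],o['opening'])
save('wrist','w8.png')
E
```

```text
clock: 18.23
tool_pos: [0.6976, 0.046, 0.1708]
orientation: [-90.0, -0.0, 92.6]
force: [1.0, -0.3, 1.0]
opening: 0.0766
[-0.38 -1.01 -0.96] [0.69757252 0.04602837 0.17076728] 0.0765587416745399
```

View pics/w8.png

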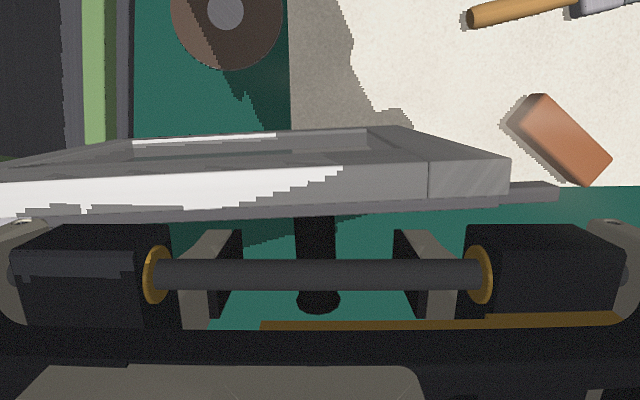

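```bash
python3 -m crank '[[[-1,0,-15,-2,0],[-1,0,-40,-4,0],[-1,0,-80,-4,0],[-1,0,-130,-4,0],[-1,0,-170,-4,0],[-1,0,-170,-4,0],[-1,0,-170,-4,0],[-1,0,-170,-4,0]]]'; python3 - <<'E'
from h import *
o=ctrl.get_obs(); print((Rt(o).T@o['force']).round(2),o['tool_pos'],o['opening'])
save('wrist','w9.png');save('side','s9.png');save('scene','c9.png')
im=cv2.imread('pics/s9.png')[60:260,240:500];im2=cv2.imread('pics/c9.png')[60:260,100:360]
cv2.imwrite('pics/s9c.png',np.vstack([cv2.resize(i,None,fx=1.5,fy=1.5,interpolation=cv2.INTER_CUBIC) for i in (im,im2)]))
E
```

```text
clock: 19.27
tool_pos: [0.7012, 0.0461, 0.3397]
orientation: [-89.9, 0.0, 92.6]
force: [0.0, -0.2, -0.1]
opening: 0.0876
[-0.24  0.06 -0.02] [0.70116653 0.0461421  0.33972267] 0.08764115423305018
```

View pics/w9.png

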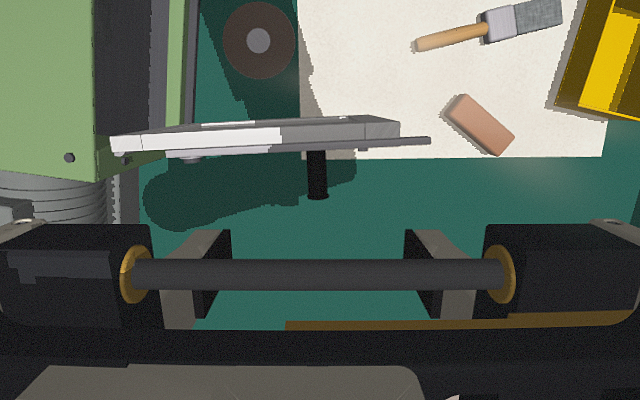

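View pics/s9c.png

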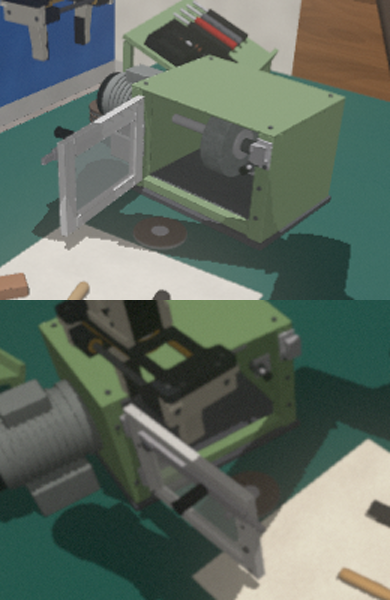

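The gate stands open and about square in all three views. The bar lies parallel to the gate's top edge, and the gripper is clear with no contact force.

```bash
python3 - <<'E'
from h import *
print(ctrl.close_job())
E
```

```text
the job is handed in; nothing more can be done
None
```

The gate is open about 1.43 rad (82°), taken from the tool's yaw when I let go. The bar is back down on its rest, and the job is handed in at about 19 s; the hand-in reports no verdict.

- **Pressing in:** I gripped the lift handle from above and pressed in with about 20–23 N, below the 25 N limit at the handle.
- **Lifting:** I raised the handle about 22 mm, which puts the bar at about 0.19 rad. The vertical load stayed under about 6.5 N, so I saw no sign of the bar catching on the keeper.
- **Swinging:** I lowered the bar over the second half of the swing, let go, and backed straight up to about 0.34 m.
- **Final pictures:** The gate is about square to the hood, the bar lies parallel to the gate's top edge, and the gripper is clear. Wrist force reads about 0 N. The things on the bench look undisturbed, though I judged that by eye and did not measure it.

**One disagreement:** partway through the swing the sideways force on the handle reached about 18 N, because my estimate of the hinge position was a few mm off. I corrected the path, and it fell to about 1 N.

I could not read the gate and bar angles directly, so both come from tool poses and pictures.

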